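# Load the brass tube into the drill jig

## Task

Load the drill jig: pick up the brass square tube, set it on the jig's grey base on the long open side of the green bridge, and slide it lengthwise under the bridge until its end meets the red stop. Leave it lying flat and straight on the base, and do not disturb the aluminium and blue tubes.

Things in the scene. Friction and masses are not known exactly. Their poses are not given: they have to be found in the camera images.
- brass_tube_mid (a point): The work piece: a brass (yellow metal) square tube, 200 mm long, 20 x 20 mm in section, lying flat on the bench beside two others of the same size. About 0.24 kg. The point is its centre, 10 mm above its underside; x runs along its length, z up. Its two ends are alike.
- jig: Fixed drill jig. Origin: on the bench under the bridge's middle; x: feed direction, z up. In mm: grey base 10 thick, 100 wide, x -150 to 90. Green bridge over x -12 to 12, top z 60; its two posts leave an opening y -22 to 22, z 10 to 46. Red stop (60 wide, top z 46): face at x 50, so a tube that meets it has its centre at x -50, y 0, z 20. Feed from the long open end, x below -12.
- alu_tube_mid (a point): Bystander, leave alone: bare aluminium (silver-grey) square tube, 200 mm long, 20 x 20 mm in section, lying flat on the bench. The point is its centre, 10 mm above its underside; x runs along its length, z up. Its two ends are alike.
- blue_tube_mid (a point): Bystander, leave alone: blue painted square tube, 200 mm long, 20 x 20 mm in section, lying flat on the bench. The point is its centre, 10 mm above its underside; x runs along its length, z up. Its two ends are alike.
Not all that is in view belongs to the job. Of the things that look like the part that bears brass_tube_mid, take the one that is farthest to the robot's right at the start.

How it is judged:
At the end, for the whole second after the job is handed in: The brass tube lies at rest flat on the jig's base, under the green bridge: its end within 14 mm of the red stop, its centre within 15 mm of the jig's centre line, in line with the jig to about 10 degrees (x of brass_tube_mid in the frame of jig between -0.064 and -0.036 m and y of brass_tube_mid in the frame of jig between -0.015 and 0.015 m and z of brass_tube_mid in the frame of jig between 0.015 and 0.026 m and angle between the x axis of brass_tube_mid and the x axis of jig, either way round below 0.18 rad and linear speed of brass_tube below 0.02 m/s); the robot touches nothing.
It fails at once if the aluminium tube's centre is shifted by more than 30 mm (distance of alu_tube_mid from where it was at the start of the episode above 0.03 m).
It fails at once if the blue tube's centre is shifted by more than 30 mm (distance of blue_tube_mid from where it was at the start of the episode above 0.03 m).
It also fails if it takes over 38 s, if anything falls off the work surface, if the arm or the gripper's body presses on something with over 40 N, if the wrist force passes 120 N, or if a joint passes its speed limit or range.

## Robot

A 6-joint arm with a two-finger parallel gripper is mounted at the origin on the work surface. World frame = base frame: x ahead of the robot, y to its left, z up, the work surface at z = 0. Lengths are in m, angles in rad, forces in N, time in s.
With the tool pointing down it reaches from about 0.35 to 0.95 m from the base axis. Payload 17.4 kg.
Tool frame: the origin (TCP) lies at the very end of the fingers, on their centre line; the grasp point (between the pads) lies 19 mm behind it (grip_point_offset is the z of the grasp point in the tool frame, in m); z points along the fingers, y is the direction in which the jaws open and shut (so a half turn about z gives the same grasp; the last joint's range is limited). The gripper opens to 93 mm and grips with 3 to 60 N. Pads are 15 mm wide; open, the fingers measure 128 mm over their backs; the gripper's body (75 mm by 188 mm) begins 65 mm behind the grasp point.
Start: joints at [-1.336, 0.116, 1.442, -0, 1.584, -0.038], TCP at [0.182, -0.65, 0.219] pointing down, gripper open.
Joint ranges: [-2.83, 2.83], [-0.83, 2.19], [0.07, 2.5], [-1.14, 4.28], [0.01, 3], [-2.97, 2.97]. Speed limits (rad/s): [1.89, 1.89, 2.22, 3.14, 3.14, 3.14].

## Interface

Orientations are given as a rotation vector (axis times angle).
In Python, from plant import get_obs, get_image, camera_params, finish_job, outline_of, grip_point_offset gives the robot as it stands. The module is installed in compiled form; this text tells all that it offers.
- The arm moves only by the tool carry_out, never from a script. Its argument "deltas" is a list of rows, each a list of 3 entries, a list of its own where there are three numbers: the shift along the tool's x, y, z in cm, then the turn about the tool's z in degrees, then the opening, from 0 (shut) to 1 (fully open). A call has 1 to 10 rows; each row is the pose to reach, as a shift and turn from the pose measured when the call began, along the tool's axes at that moment; what a row does not reach only later rows make up. A row lasts 1/10 s, in which the tool goes at most 50 mm and 8.59 degrees, less where a joint would pass 70% of its speed; a pose out of reach is approached as far as the arm can. A call with a gripper value outside its range is refused whole. The fingers move at their own pace and stop on an object; "force" is the grip in N (left out, the last holds). Time passes only in rows, so rows that repeat a pose let the fingers close. It gives the time, the measured TCP pose, the force and the opening at its end, in the units of the state.
- get_obs(): the state, without advancing time (a new reading comes with each control period).
- get_image(name): name is "scene" or "top"; returns the picture (480x640x3 uint8, red, green, blue); there is no depth.
- camera_params(name): a dict with "fx", "fy", "cx", "cy" (pixels), "R" (3x3) and "t" (3): a world point X has camera coordinates R X + t. Camera axes: x right, y down, z forward; pixel columns grow to the right and rows downward; lengths in m; the calibration is good to about 2 mm. A picture is of the moment at which its call begins. camera_params takes no time and is no camera call.
- finish_job(): hands the job in, once; it reports no verdict.
Trained networks look in the newest picture that a camera, given by its name, has taken for a name from the list of things; names that differ only in an ending like _2 or _b are one class to them, and where a whole thing is asked for, a point or a joint stands for the part that bears it (a point fixed in the world has none). Each returns a list of dicts, best first, with "confidence" (0 to 1); they miss things now and then, are a little off and sometimes report something else, mostly with a low value. They report only what shows in the picture. A call takes as long as a camera call. They do not tell look-alikes from the thing itself.
- outline_of(query, camera): "mask" (480x640 bool, what is visible of it) and "uv" ([column, row] in pixels, amid what is visible of it).
The state is a dict: "t": time; "joint_positions": joint angles; "qvel": joint speeds; "tau": joint torques, N m; "eef_pos": TCP position; "eef_rot": TCP orientation; "force": force on the tool from outside, world axes, zero at the start; "moment": the same for the moment, N m; "gripper_width": finger opening in m.
Only numpy, scipy, OpenCV 4.12 (cv2) and the standard library are available. Lean on these libraries where they do the work, as an engineer would, in place of code of your own. Each camera call takes 0.05 s, during which the arm holds its last target. There are 200 camera calls.

## Working session

There is one attempt and no reset: what is moved stays moved. The work goes in short steps, Python scripts to look and compute and a tool call to move; the robot and the scene stay as the last step left them, time stands still between calls to the robot, and variables do not carry over. Pictures are saved under pics/ and viewed, about 8 in all and at most 12, crops included, and the job is handed in when it is done.

Besides the shell and the picture viewer there is one more tool, called after ">>>" in YAML: its name, and indented under it one key for each argument. carry_out: Moves the arm, as the interface text tells. Its arguments: {"type":"object","properties":{"deltas":{"type":"array"},"force":{"type":"number"}},"required":["deltas"]}

```bash
mkdir -p pics
cat > h.py <<'E'
import numpy as np, cv2
from plant import *
def ray(cam,uv,z):
    p=camera_params(cam);R=np.array(p["R"]);t=np.array(p["t"]).ravel()
    uv=np.atleast_2d(uv).astype(float)
    d=np.c_[(uv[:,0]-p["cx"])/p["fx"],(uv[:,1]-p["cy"])/p["fy"],np.ones(len(uv))]@R
    c=-R.T@t
    return c+d*((z-c[2])/d[:,2])[:,None]
def proj(cam,X):
    p=camera_params(cam);Y=np.atleast_2d(X)@np.array(p["R"]).T+np.array(p["t"]).ravel()
    return np.c_[Y[:,0]/Y[:,2]*p["fx"]+p["cx"],Y[:,1]/Y[:,2]*p["fy"]+p["cy"]]
E
python3 - <<'E'
from h import *
for c in("top","scene"):
    im=get_image(c);cv2.imwrite(f"pics/{c}0.png",im[:,:,::-1])
    p=camera_params(c);print(c,-np.array(p["R"]).T@np.array(p["t"]).ravel(),p["fx"])
    for q in("brass_tube_mid","alu_tube_mid","blue_tube_mid","jig"):
        for o in outline_of(q,c):
            m=o["mask"].astype(np.uint8);r=cv2.minAreaRect(cv2.findNonZero(m))
            print(c,q,round(o["confidence"],2),np.round(o["uv"]),m.sum(),np.round(ray(c,cv2.boxPoints(r),.02)[:,:2],3).tolist())
print(get_obs())
E
```

```text
top [0.46861337 0.06255747 0.79152389] 477.42401664925876
top brass_tube_mid 0.95 [262. 320.] 1650 [[0.399, 0.246], [0.42, 0.048], [0.398, 0.045], [0.377, 0.244]]
top brass_tube_mid 0.6 [482. 162.] 1814 [[0.657, -0.113], [0.675, -0.318], [0.649, -0.319], [0.631, -0.115]]
top alu_tube_mid 0.96 [455. 285.] 1616 [[0.458, -0.064], [0.472, -0.266], [0.449, -0.267], [0.435, -0.065]]
top blue_tube_mid 0.6 [457. 220.] 1533 [[0.569, -0.077], [0.566, -0.278], [0.547, -0.277], [0.549, -0.077]]
top jig 0.72 [172. 210.] 8883 [[0.542, 0.417], [0.643, 0.413], [0.626, 0.171], [0.525, 0.177]]
scene [ 0.78446102 -0.40114041  0.78738323] 472.1225272221022
scene brass_tube_mid 0.67 [298. 417.] 1904 [[0.652, -0.324], [0.633, -0.121], [0.659, -0.12], [0.675, -0.321]]
scene brass_tube_mid 0.65 [266. 203.] 1002 [[0.398, 0.033], [0.372, 0.246], [0.405, 0.24], [0.427, 0.03]]
scene alu_tube_mid 0.63 [207. 339.] 1686 [[0.451, -0.273], [0.43, -0.068], [0.463, -0.071], [0.48, -0.273]]
scene blue_tube_mid 0.65 [257. 367.] 1772 [[0.547, -0.286], [0.547, -0.083], [0.576, -0.086], [0.572, -0.287]]
scene jig 0.94 [377. 184.] 3956 [[0.53, 0.168], [0.537, 0.449], [0.649, 0.408], [0.628, 0.143]]
{'t': 0.5, 'joint_positions': array([-1.33578445e+00,  1.16066893e-01,  1.44165969e+00, -1.96529299e-05,
        1.58400796e+00, -3.78020862e-02]), 'qvel': array([-0.0011695 , -0.00022193, -0.00077259,  0.0011702 ,  0.00078185,
        0.00103413]), 'tau': array([-1.15224386e-03, -7.20437336e+01, -6.22352099e+01,  7.78488745e-02,
        1.85988599e-02, -1.87544418e-05]), 'eef_pos': array([ 0.18185463, -0.65002674,  0.21856393]), 'eef_rot': array([-3.11227244e+00, -4.27188112e-01,  5.26568716e-05]), 'force': array([0.9121697 , 0.01263885, 0.56922568]), 'moment': array([ 0.0034985 , -0.0447232 ,  0.03885995]), 'gripper_width': 0.09293290760397718}
```

View pics/top0.png

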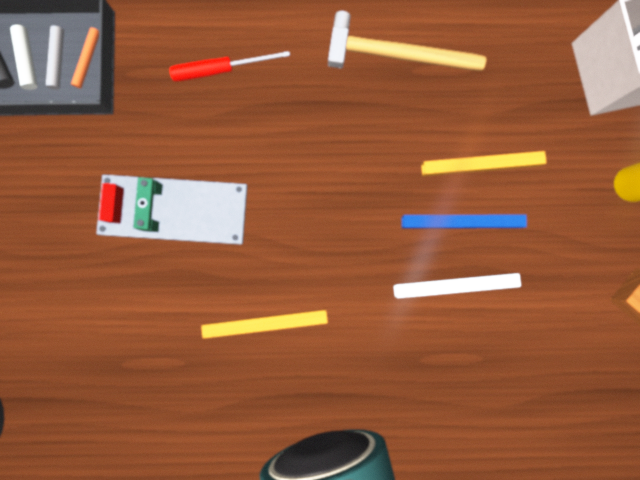

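View pics/scene0.png

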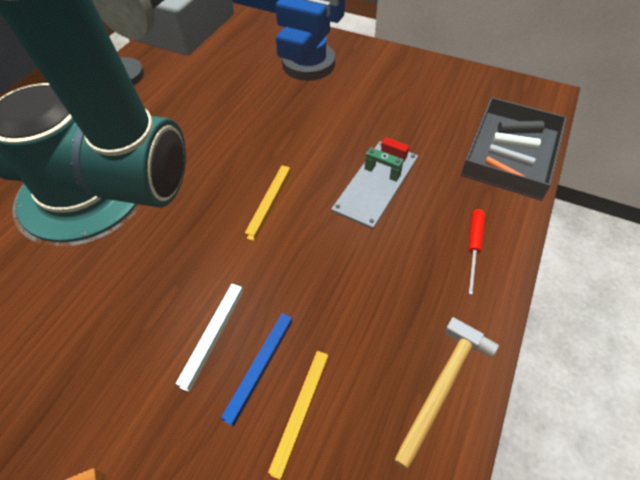

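Candidates for the brass tube are (484,162) and (264,324) in the top view. Robot's right is −y, which is image right in the top view, so (484,162) at y≈−0.22 fits. It also lies beside the blue and aluminium tubes. I'll confirm with a crop and fit the poses.

```bash
cat >> h.py <<'E'
from scipy.optimize import minimize
def box(x,y,a,l,w,z0,z1):
    c,s=np.cos(a),np.sin(a)
    P=np.array([(i*l/2,j*w/2,k) for i in(-1,1) for j in(-1,1) for k in(z0,z1)])
    P[:,:2]=P[:,:2]@np.array([[c,s],[-s,c]])+[x,y]; return P
def hull(cam,P): return cv2.convexHull(proj(cam,P).astype(np.float32))
def fit(masks,x0,dims):
    S=4; big={c:cv2.resize(m.astype(np.uint8),None,fx=S,fy=S,interpolation=cv2.INTER_NEAREST)>0 for c,m in masks.items()}
    def cost(v):
        e=0
        for c,m in big.items():
            r=np.zeros(m.shape,np.uint8);cv2.fillConvexPoly(r,np.int32(np.round((hull(c,box(*v,*dims))+.5)*S)),1)
            e+=1-(m&(r>0)).sum()/(m|(r>0)).sum()
        return e
    s=np.array([np.r_[0,0,0],[.01,0,0],[0,.01,0],[0,0,.08]])
    o=minimize(cost,x0,method="Nelder-Mead",options=dict(initial_simplex=s+x0,xatol=1e-4,fatol=1e-4));return o.x,o.fun
def near(q,cam,uv):
    r=[o for o in outline_of(q,cam) if np.hypot(*(np.array(o["uv"])-uv))<25]
    return r[0]["mask"] if r else None
E
python3 - <<'E'
from h import *
im=get_image("top");cv2.imwrite("pics/crop.png",cv2.resize(im[120:310,380:580],None,fx=3,fy=3,interpolation=cv2.INTER_CUBIC)[:,:,::-1])
get_image("scene")
m={"top":near("brass_tube_mid","top",[484,162]),"scene":near("brass_tube_mid","scene",[298,417])}
T=(.2,.02,0,.02)
for k in ({"top":m["top"]},{"scene":m["scene"]},m): print("brass",fit(k,[.653,-.216,1.65],T))
hsv=cv2.cvtColor(im,cv2.COLOR_RGB2HSV)
jm=near("jig","top",[172,210])
print("jigbase top",fit({"top":jm},[.584,.294,1.5],(.24,.1,0,.01)))
js=near("jig","scene",[377,184])
g=cv2.cvtColor(get_image("scene"),cv2.COLOR_RGB2HSV)
for n,hh,mm,c in(("top",hsv,jm,"top"),("scene",g,js,"scene")):
    mm=cv2.dilate(mm.astype(np.uint8),np.ones((5,5)))>0
    for col,k in(("grey",hh[...,1]<60),("green",(abs(hh[...,0].astype(int)-70)<25)&(hh[...,1]>90)),("red",((hh[...,0]<6)|(hh[...,0]>174))&(hh[...,1]>150)&(hh[...,2]>200 if c=="top" else True))):
        b=(k&mm).astype(np.uint8);r=cv2.minAreaRect(cv2.findNonZero(b));z={"grey":.01,"green":.06,"red":.046}[col]
        print(n,col,b.sum(),np.round(ray(c,cv2.boxPoints(r),z)[:,:2],3).tolist())
E
```

```text
Traceback (most recent call last):
  File "h.py", line 19, in fit
    S=4; big={c:cv2.resize(m.astype(np.uint8),None,fx=S,fy=S,interpolation=cv2.INTER_NEAREST)>0 for c,m in masks.items()}
                           ^^^^^^^^
AttributeError: 'NoneType' object has no attribute 'astype'
```

View pics/crop.png

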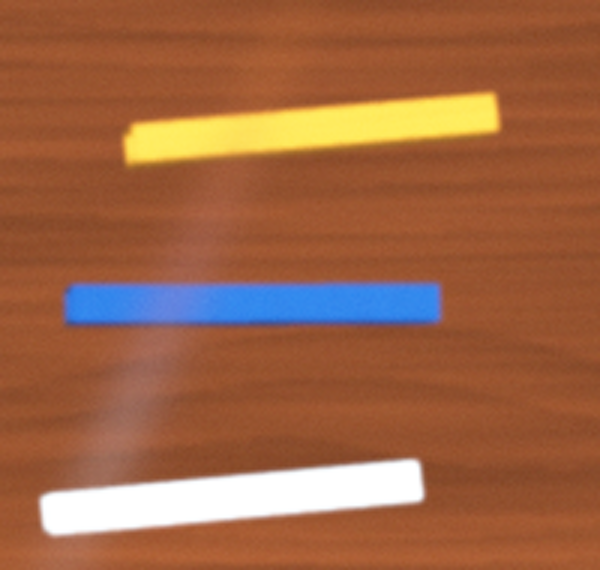

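The crop shows a yellow tube at top (484,162), with blue and silver tubes beside it, so this is the target. The network missed it this time, so I'll use colour masks instead.

```bash
cat >> h.py <<'E'
def cmask(im,uv,lo,hi):
    m=cv2.inRange(cv2.cvtColor(im,cv2.COLOR_RGB2HSV),lo,hi)
    n,l=cv2.connectedComponents(m);return l==l[uv[1],uv[0]]
YL=((20,120,120),(33,255,255))
E
python3 - <<'E'
from h import *
im=get_image("top");g=get_image("scene")
T=(.2,.02,0,.02)
m={"top":cmask(im,(484,162),*YL),"scene":cmask(g,(298,417),*YL)}
for k in ({"top":m["top"]},{"scene":m["scene"]},m): print("brass",[x.sum() for x in k.values()],fit(k,[.653,-.216,1.65],T))
def ns(q,c,uv):
    for _ in range(4):
        r=near(q,c,uv)
        if r is not None:return r
        get_image(c)
jm=ns("jig","top",[172,210]);js=ns("jig","scene",[377,184])
print("jigbase top",fit({"top":jm},[.584,.294,1.5],(.24,.1,0,.01)))
for c,f,mm in(("top",im,jm),("scene",g,js)):
    hh=cv2.cvtColor(f,cv2.COLOR_RGB2HSV)
    mm=cv2.dilate(mm.astype(np.uint8),np.ones((5,5)))>0
    for col,k,z in(("grey",hh[...,1]<70,.01),("green",(abs(hh[...,0].astype(int)-70)<25)&(hh[...,1]>90),.06),("red",((hh[...,0]<4)|(hh[...,0]>174))&(hh[...,1]>180),.046)):
        b=(k&mm).astype(np.uint8);r=cv2.minAreaRect(cv2.findNonZero(b))
        print(c,col,b.sum(),np.round(ray(c,cv2.boxPoints(r),z)[:,:2],3).tolist())
E
```

```text
brass [np.int64(1529)] (array([ 0.65605493, -0.21919669,  1.64866725]), np.float64(0.1518064762433624))
brass [np.int64(1624)] (array([ 0.65321532, -0.21906932,  1.6495059 ]), np.float64(0.16071717008560815))
brass [np.int64(1529), np.int64(1624)] (array([ 0.65463514, -0.21856377,  1.64413388]), np.float64(0.3501794934095578))
jigbase top (array([0.58611745, 0.29763228, 1.49131446]), np.float64(0.019258743692361247))
top grey 7257 [[0.544, 0.421], [0.646, 0.416], [0.627, 0.173], [0.525, 0.18]]
top green 766 [[0.548, 0.341], [0.628, 0.334], [0.624, 0.299], [0.545, 0.305]]
top red 691 [[0.564, 0.399], [0.622, 0.395], [0.619, 0.364], [0.56, 0.369]]
scene grey 3302 [[0.526, 0.179], [0.533, 0.452], [0.646, 0.41], [0.625, 0.153]]
scene green 185 [[0.55, 0.317], [0.549, 0.352], [0.629, 0.331], [0.629, 0.298]]
scene red 305 [[0.567, 0.358], [0.562, 0.399], [0.622, 0.395], [0.626, 0.354]]
```

>>> carry_out:
  deltas:
    - [[9, -4.5, -8], -25, 0.5]
    - [[9, -4.5, -8], -25, 0.5]
    - [[9, -4.5, -8], -25, 0.5]
    - [[57.2, -28.8, -8], -78.8, 0.5]
    - [[57.2, -28.8, -8], -78.8, 0.5]
    - [[57.2, -28.8, -8], -78.8, 0.5]
    - [[57.2, -28.8, -8], -78.8, 0.5]
    - [[57.2, -28.8, -8], -78.8, 0.5]
    - [[57.2, -28.8, -8], -78.8, 0.5]
    - [[57.2, -28.8, -8], -78.8, 0.5]
  force: 30

```text
t: 1.9
eef_pos: [0.5161, -0.3448, 0.2989]
eef_rot: [2.127, 2.311, 0.0]
force: [-0.2, -1.2, -0.1]
gripper_width: 0.0467
```

```bash
cat >> h.py <<'E'
from scipy.spatial.transform import Rotation as Ro
def go(x,y,z,yaw):
    o=get_obs();R=Ro.from_rotvec(o["eef_rot"]).as_matrix()
    cur=np.arctan2(R[1,0],R[0,0]);dy=(yaw-cur+np.pi/2)%np.pi-np.pi/2
    print("t",round(o["t"],2),"pos",o["eef_pos"].round(4),"yaw",cur.round(4),"tilt",R[:,2].round(4),"w",round(o["gripper_width"],4),"F",o["force"].round(1))
    print("tool shift cm",(R.T@(np.array([x,y,z])-o["eef_pos"])*100).round(2),"turn",np.degrees(-dy).round(2))
E
python3 -c "
from h import *
go(.655,-.219,.10,1.6487)"
```

```text
t 1.9 pos [ 0.5161 -0.3448  0.2989] yaw 1.654 tilt [ 4.e-04 -3.e-04 -1.e+00] w 0.0467 F [-0.2 -1.2 -0.1]
tool shift cm [11.39 14.87 19.89] turn 0.3
```

>>> carry_out:
  deltas:
    - [[11.4, 14.9, 5], 0.3, 0.6]
    - [[11.4, 14.9, 5], 0.3, 0.6]
    - [[11.4, 14.9, 10], 0.3, 0.6]
    - [[11.4, 14.9, 20], 0.3, 0.6]
    - [[11.4, 14.9, 20], 0.3, 0.6]
    - [[11.4, 14.9, 20], 0.3, 0.6]
    - [[11.4, 14.9, 20], 0.3, 0.6]
    - [[11.4, 14.9, 20], 0.3, 0.6]
    - [[11.4, 14.9, 20], 0.3, 0.6]

```text
t: 2.8
eef_pos: [0.6559, -0.2198, 0.1019]
eef_rot: [2.131, 2.303, 0.002]
force: [-0.5, -0.5, 1.9]
gripper_width: 0.0559
```

```bash
python3 -c "
from h import *
im=get_image('scene');cv2.imwrite('pics/s1.png',cv2.resize(im[200:480,100:460],None,fx=2,fy=2)[:,:,::-1])
go(.655,-.219,.004,1.6487)"
```

```text
t 2.85 pos [ 0.6559 -0.2199  0.1022] yaw 1.6481 tilt [ 0.004  -0.0018 -1.    ] w 0.0557 F [-0.1 -0.1  1.2]
tool shift cm [ 0.12 -0.12  9.82] turn -0.03
```

View pics/s1.png

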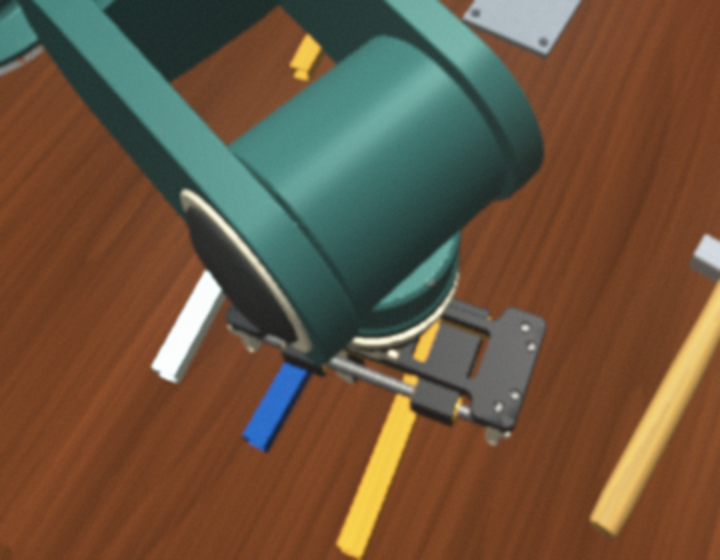

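The gripper straddles the yellow tube, which runs through crop (385,440). The blue tube at (275,400) is clear. Next I descend and grip.

>>> carry_out:
  deltas:
    - [[0, -0.1, 4.5], 0, 0.6]
    - [[0, -0.1, 8], 0, 0.6]
    - [[0, -0.1, 9.7], 0, 0.6]
    - [[0, -0.1, 9.7], 0, 0.6]
    - [[0, -0.1, 9.7], 0, 0.6]
    - [[0, -0.1, 9.7], 0, 0.6]
  force: 30

```text
t: 3.45
eef_pos: [0.6564, -0.2207, 0.0078]
eef_rot: [2.129, 2.3, 0.004]
force: [1.1, -0.1, 0.3]
gripper_width: 0.0558
```

>>> carry_out:
  deltas:
    - [[0, 0, 0], 0, 0]
    - [[0, 0, 0], 0, 0]
    - [[0, 0, 0], 0, 0]
    - [[0, 0, 0], 0, 0]
    - [[0, 0, 0], 0, 0]
    - [[0, 0, 0], 0, 0]
    - [[0, 0, 0], 0, 0]
  force: 30

```text
t: 4.15
eef_pos: [0.6564, -0.2207, 0.0078]
eef_rot: [2.129, 2.3, 0.004]
force: [-0.5, 0.1, 1.3]
gripper_width: 0.0198
```

```bash
python3 -c "
from h import *
go(.655,-.219,.10,1.6487)"
```

```text
t 4.15 pos [ 0.6564 -0.2207  0.0078] yaw 1.648 tilt [ 0.0067 -0.0029 -1.    ] w 0.0198 F [-0.5  0.1  1.3]
tool shift cm [ 0.15 -0.06 -9.22] turn -0.04
```

>>> carry_out:
  deltas:
    - [[0, 0, -4], 0, 0]
    - [[0, 0, -8], 0, 0]
    - [[0, 0, -12], 0, 0]
    - [[0, 0, -12], 0, 0]
    - [[0, 0, -12], 0, 0]

```text
t: 4.65
eef_pos: [0.6557, -0.2204, 0.1281]
eef_rot: [2.129, 2.3, 0.005]
force: [-0.2, -0.3, -3.6]
gripper_width: 0.0196
```

```bash
python3 -c "
from h import *
go(.5782,.198,.12,1.4913)"
```

```text
t 4.65 pos [ 0.6557 -0.2204  0.1281] yaw 1.648 tilt [ 0.0077 -0.0032 -1.    ] w 0.0196 F [-0.2 -0.3 -3.6]
tool shift cm [42.32 -4.51  0.62] turn 8.98
```

>>> carry_out:
  deltas:
    - [[4, -0.5, 0], 1, 0]
    - [[8.5, -1, 0], 2, 0]
    - [[13, -1.5, 0], 3, 0]
    - [[17.5, -2, 0], 4, 0]
    - [[22, -2.5, 0], 5, 0]
    - [[26.5, -3, 0], 6, 0]
    - [[31, -3.5, 0], 7, 0]
    - [[35.5, -4, 0], 8, 0]
    - [[39.5, -4.5, 0], 9, 0]
    - [[42.3, -4.5, 0], 9, 0]

```text
t: 5.65
eef_pos: [0.5765, 0.2, 0.1238]
eef_rot: [2.303, 2.128, 0.001]
force: [-0.2, -0.6, -3.5]
gripper_width: 0.0197
```

>>> carry_out:
  deltas:
    - [[0, 0, 0], 0, 0]
    - [[0, 0, 0], 0, 0]
    - [[0, 0, 0], 0, 0]

```text
t: 5.95
eef_pos: [0.5762, 0.1991, 0.1225]
eef_rot: [2.304, 2.128, -0.002]
force: [-0.5, -0.8, -2.5]
gripper_width: 0.0197
```

```bash
python3 -c "
from h import *
im=get_image('scene');cv2.imwrite('pics/s2.png',cv2.resize(im[50:300,200:520],None,fx=2,fy=2)[:,:,::-1])
im=get_image('top');cv2.imwrite('pics/t2.png',cv2.resize(im[120:320,60:380],None,fx=2,fy=2)[:,:,::-1])
go(.5782,.198,.03,1.4913)"
```

```text
t 6.05 pos [0.5765 0.199  0.1233] yaw 1.4905 tilt [ 0.004  -0.0042 -1.    ] w 0.0195 F [ 0.5 -0.4 -2.7]
tool shift cm [-0.05  0.13  9.33] turn -0.05
```

View pics/s2.png

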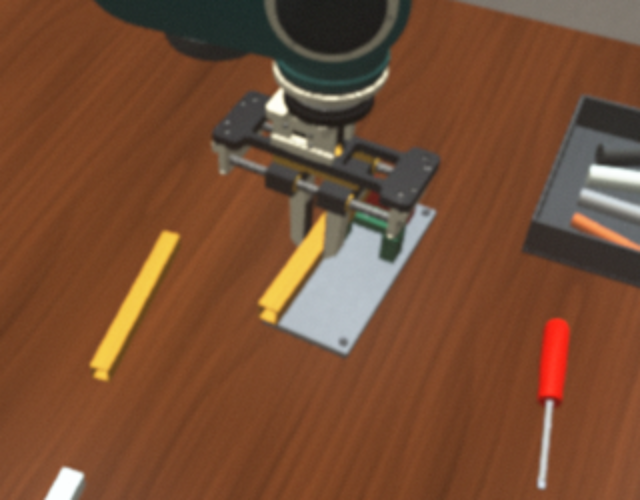

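View pics/t2.png

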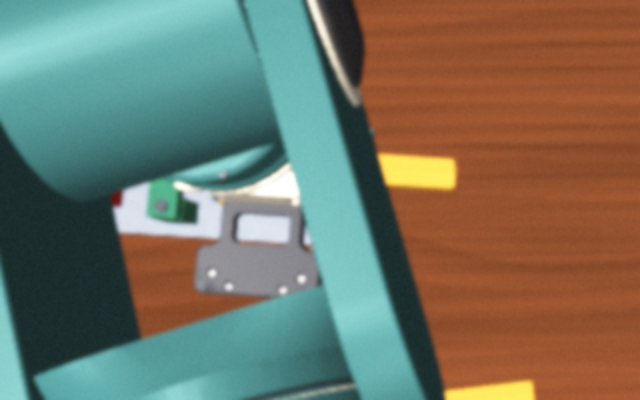

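The tube is held level and in line with the jig. Its rear end is at scene crop (270,310), and the bridge at (390,235) is ahead of it. I'll lower it to about 2 mm above the base.

>>> carry_out:
  deltas:
    - [[0, 0.15, 4], 0, 0]
    - [[0, 0.15, 8], 0, 0]
    - [[0, 0.15, 10.1], 0, 0]
    - [[0, 0.15, 10.4], 0, 0]
    - [[0, 0.15, 10.4], 0, 0]
    - [[0, 0.15, 10.4], 0, 0]

```text
t: 6.65
eef_pos: [0.5789, 0.1981, 0.0201]
eef_rot: [2.305, 2.125, 0.002]
force: [0.6, 0.6, -1.9]
gripper_width: 0.0194
```

```bash
python3 -c "
from h import *
go(.5845,.2757,.018,1.4913)"
```

```text
t 6.65 pos [0.5789 0.1981 0.0201] yaw 1.4898 tilt [ 0.0049 -0.0039 -1.    ] w 0.0194 F [ 0.6  0.6 -1.9]
tool shift cm [ 7.78 -0.08  0.18] turn -0.09
```

>>> carry_out:
  deltas:
    - [[1, 0, 0.15], 0, 0]
    - [[2, 0, 0.2], 0, 0]
    - [[3, 0, 0.2], 0, 0]
    - [[4, 0, 0.2], 0, 0]
    - [[5, 0, 0.2], 0, 0]
    - [[6, 0, 0.2], 0, 0]
    - [[6.7, 0, 0.2], 0, 0]
    - [[7, 0, 0.2], 0, 0]
    - [[7, 0, 0.2], 0, 0]

```text
t: 7.55
eef_pos: [0.5846, 0.2682, 0.0178]
eef_rot: [2.305, 2.126, 0.001]
force: [0.2, -0.4, -2.5]
gripper_width: 0.0199
```

```bash
python3 -c "
from h import *
im=get_image('scene');cv2.imwrite('pics/s3.png',cv2.resize(im[100:250,280:480],None,fx=4,fy=4,interpolation=2)[:,:,::-1])
go(.5845,.2757,.018,1.4913)"
```

```text
t 7.6 pos [0.5846 0.2678 0.0178] yaw 1.49 tilt [ 0.0048 -0.004  -1.    ] w 0.0197 F [-0.8 -0.1 -2.3]
tool shift cm [ 0.78 -0.07 -0.02] turn -0.08
```

View pics/s3.png

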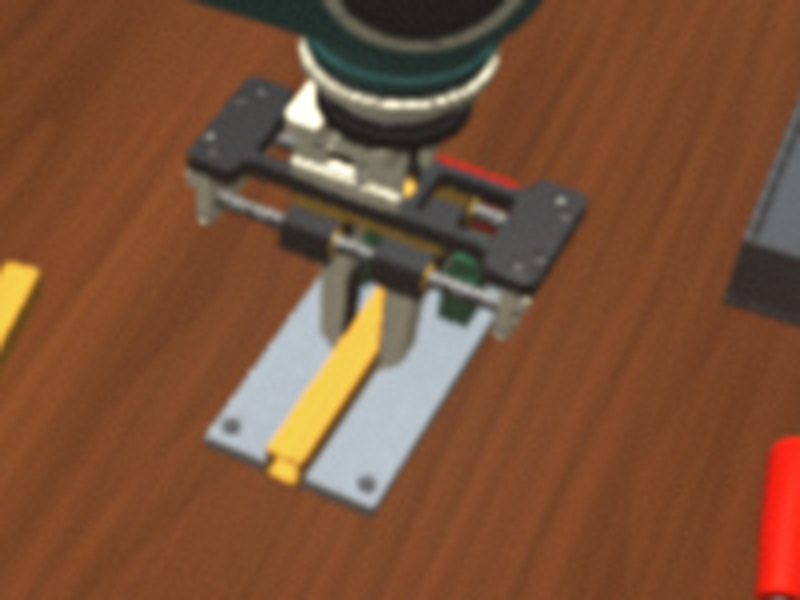

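The tube is on the base and centred, passing under the bridge, with its rear end at crop (285,465) about flush with the base edge. Now I creep toward the stop.

>>> carry_out:
  deltas:
    - [[0.2, 0, 0.1], 0, 0]
    - [[0.4, 0, 0.1], 0, 0]
    - [[0.5, 0, 0.1], 0, 0]
    - [[0.6, 0, 0.1], 0, 0]
    - [[0.6, 0, 0.1], 0, 0]

```text
t: 8.1
eef_pos: [0.5851, 0.2738, 0.0168]
eef_rot: [2.305, 2.126, 0.001]
force: [1.0, 0.8, -2.5]
gripper_width: 0.0197
```

>>> carry_out:
  deltas:
    - [[0.1, 0, 0], 0, 0]
    - [[0.2, 0, 0], 0, 0]
    - [[0.2, 0, 0], 0, 0]

```text
t: 8.4
eef_pos: [0.5853, 0.2757, 0.0168]
eef_rot: [2.305, 2.125, 0.001]
force: [-1.0, -2.0, -0.2]
gripper_width: 0.0197
```

>>> carry_out:
  deltas:
    - [[0.1, 0, 0], 0, 0]
    - [[0.2, 0, 0], 0, 0]
    - [[0.2, 0, 0], 0, 0]

```text
t: 8.7
eef_pos: [0.5853, 0.2759, 0.0168]
eef_rot: [2.303, 2.124, -0.004]
force: [-3.3, -16.5, 2.9]
gripper_width: 0.0196
```

It has met the stop: 16 N against the feed direction. I'll relax the push, open and lift.

>>> carry_out:
  deltas:
    - [[0, 0, 0], 0, 0]
    - [[0, 0, 0.03], 0, 0]
    - [[0, 0, 0.03], 0, 0.5]
    - [[0, 0, 0], 0, 0.5]
    - [[0, 0, 0], 0, 0.5]
    - [[0, 0, 0], 0, 0.5]
    - [[0, 0, 0], 0, 0.5]

```text
t: 9.4
eef_pos: [0.5853, 0.276, 0.0168]
eef_rot: [2.303, 2.124, -0.004]
force: [0.3, -1.0, -0.5]
gripper_width: 0.0459
```

>>> carry_out:
  deltas:
    - [[0, 0, -2], 0, 0.5]
    - [[0, 0, -5], 0, 0.5]
    - [[0, 0, -9], 0, 0.5]
    - [[0, 0, -13], 0, 0.5]
    - [[-5, 0, -15], 0, 0.5]
    - [[-10, 0, -18], 0, 0.5]
    - [[-15, 0, -20], 0, 0.5]
    - [[-20, 0, -20], 0, 0.5]
    - [[-25, 0, -20], 0, 0.5]
    - [[-30, 0, -20], 0, 0.5]

```text
t: 10.4
eef_pos: [0.561, -0.0084, 0.2195]
eef_rot: [2.302, 2.124, -0.002]
force: [0.5, -0.8, -0.0]
gripper_width: 0.0464
```

Run:
```python
from h import *
go(.5845,.2757,.3,1.4913)
im=get_image("top");g=get_image("scene")
cv2.imwrite("pics/s4.png",np.hstack([cv2.resize(im[150:270,80:280],(400,240)),cv2.resize(g[100:250,280:480],(400,300))[:240]])[:,:,::-1])
O=np.array([.5885,.3275]);u=np.array([.0794,.9968])
for c,f in(("top",im),("scene",g)):
    hs=cv2.inRange(cv2.cvtColor(f,cv2.COLOR_RGB2HSV),*YL)
    r=np.zeros(hs.shape,np.uint8);cv2.fillConvexPoly(r,np.int32(hull(c,box(.586,.25,1.4913,.4,.1,.02,.02))),1)
    m=hs*r;p=cv2.findNonZero(m)
    if p is None: print(c,"none");continue
    X=ray(c,p[:,0,:],.03)[:,:2]-O
    a=X@u;n=X@np.array([-u[1],u[0]])
    L=cv2.fitLine(X.astype(np.float32),cv2.DIST_HUBER,0,.01,.01).ravel()
    print(c,len(p),"along",a.min().round(4),a.max().round(4),"lateral mean",n.mean().round(4),"angle",(np.arctan(L[0]/L[1])-np.arctan(u[0]/u[1])).round(3))
```

```text
t 10.4 pos [ 0.561  -0.0084  0.2195] yaw 1.4901 tilt [ 0.0051 -0.0078 -1.    ] w 0.0464 F [ 0.5 -0.8 -0. ]
tool shift cm [28.45  0.1  -8.26] turn -0.07
top 1261 along -0.1519 0.0497 lateral mean 0.0001 angle 0.006
scene 531 along -0.1626 0.0476 lateral mean -0.0002 angle -0.002
```

View pics/s4.png

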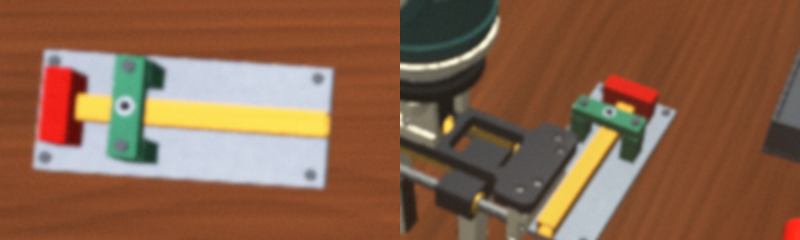

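The tube lies under the bridge and against the stop, straight and centred, and the gripper is clear of it.

```bash
python3 -c "
from plant import *
print(finish_job())"
```

```text
the job is handed in; nothing more can be done
None
```

The brass tube is in the jig, flat under the green bridge with its end at the red stop, and I handed the job in at about 10.5 s. No verdict was reported.

- **Which tube:** I took the yellow tube farthest to the robot's right, beside the blue and aluminium tubes. The other yellow tube was left where it was.
- **Loading:** I gripped it at its middle, set it just above the base behind the bridge, and slid it in until the stop pushed back with about 16 N. Then I opened the gripper and lifted away.
- **Last checks, top camera:** the tube spans about -152 to +50 mm along the jig, so its centre is near -51 mm. It is within 1 mm of the centre line and within 0.01 rad of straight.
- **Scene camera:** it agreed on centring and angle. Its rear-end reading, -163 mm, was about 11 mm farther out; I attribute that to the visible end face, but I did not check it.
- **Not measured:** I judged that the tube lies flat from the picture and the grip height. I did not re-measure the aluminium and blue tubes at the end; no contact showed in the forces or the pictures.
- **Earlier misses:** the detection network missed the brass tube once, so I located it by colour instead. Those model fits overlapped the colour masks only about 85%, but the two cameras agreed to within 3 mm.

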